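# Hold a drilled rail ready over its dowels

## Robot

A 6-joint arm with a two-finger parallel gripper is mounted at the origin on a cart in front of the work surface, level with it; the furniture and walls round the work are solid. World frame = base frame: x ahead of the robot, y to its left, z up, the work surface at z = 0. Lengths are in m, angles in degrees, forces in N, time in s.
With the tool pointing down it reaches from about 0.35 to 0.875 m from the base axis. Payload 4.2 kg.
Tool frame: the origin (TCP) lies on the front face of the gripper's body, between the roots of the fingers; the fingertips stand 70 mm ahead of it and the grasp point (between the pads) lies 51 mm ahead of it; x points along the fingers, y is the direction in which the jaws open and shut, and the axes are right-handed (so a half turn about x gives the same grasp; the last joint's range is limited). The gripper opens to 87 mm and grips with 3 to 60 N. Pads are 19 mm wide; open, the fingers measure 117 mm over their backs; the gripper's body (75 mm by 190 mm) begins 51 mm behind the grasp point.
Start: joints at [-52.964, 22.042, 0.453, 0, -68.411, -14.817], TCP at [0.236, -0.579, 0.292] pointing down, gripper open.
Joint ranges: [-179.83, 179.83], [-69.29, 118.12], [-61.27, 80.66], [-181.25, 117.63], [-171.15, -9.14], [-177.46, 177.46]. Speed limits (degrees/s): [159.86, 159.86, 180, 180, 180, 180].

## Interface

Orientations are given as a 3x3 rotation matrix whose columns are the frame's x, y, z axes.
In Python, from station import r, viewer, spotter gives the robot as it stands.
- The arm moves only by the tool move_arm, never from a script. Its argument "series" is a list that holds one entry, the list of rows, each a list of 7 numbers: the turn, a rotation vector about the world's x, y, z scaled (see below), then the shift along the world's x, y, z scaled (see below), then the opening, from 0 (shut) to 1 (fully open). A call has 1 to 20 rows; each row shifts and turns the pose as measured when the row begins; what a row does not reach is not made up. The controller multiplies each number of a shift by 60 mm and each number of a turn by 8 degrees. A row lasts 1/8 s, in which the tool goes at most 62.5 mm and 10.7 degrees, less where a joint would pass 70% of its speed; a pose out of reach is approached as far as the arm can. A call with a number of a shift or a turn outside -1 to 1 is refused whole. A call with a gripper value outside its range is refused whole. The fingers move at their own pace and stop on an object; the grip force is fixed at half the most. Time passes only in rows, so rows that do not move let the fingers close. It gives the time, the measured TCP pose, the force and the opening at its end, in the units of the state.
- r.sense(): the state, without advancing time (a new reading comes with each control period).
- viewer.capture(name): name is "scene" or "side" or "wrist"; returns (picture, depth): 400x640x3 uint8, red, green, blue; 400x640 float32, m along the optical axis (not along the pixel's ray), 0 where there is no reading.
- viewer.camera_params(name): a dict with "mtx" (3x3 intrinsics, pixels), "dist_coeffs" ([k1, k2, p1, p2, k3] as OpenCV has them; the pictures are not rectified), "pose" (4x4, takes a point from camera to world coordinates). Camera axes: x right, y down, z forward; pixel columns grow to the right and rows downward; lengths in m; the calibration is good to about 2 mm. A picture is of the moment at which its call begins: read the wrist's pose just before it. camera_params takes no time and is no camera call; for the wrist camera it gives the pose at the moment of the call.
- r.finish_job(): hands the job in, once; it reports no verdict.
Trained networks look in the newest picture that a camera, given by its name, has taken for a name from the list of things; names that differ only in an ending like _2 or _b are one class to them, and where a whole thing is asked for, a point or a joint stands for the part that bears it (a point fixed in the world has none). Each returns a list of dicts, best first, with "conf" (0 to 1); they miss things now and then, are a little off and sometimes report something else, mostly with a low value. They report only what shows in the picture. A call takes as long as a camera call.
- spotter.find_in(camera, name): "centre" ([column, row] in pixels, amid what is visible of it).
- spotter.trace(camera, name): "mask" (400x640 bool, what is visible of it) and "centre" ([column, row] in pixels, amid what is visible of it).
The state is a dict: "time_s": time; "joints": joint angles; "joint_velocities": joint speeds; "effort": joint torques, N m; "tcp_pos": TCP position; "ee_rot": TCP orientation; "wrist_force": force on the tool from outside, world axes, zero at the start; "moment": the same for the moment, N m; "gripper_width": opening from 0.0 (shut) to 1.0 (fully open).
Only numpy, scipy, OpenCV 4.12 (cv2) and the standard library are available. Lean on these libraries where they do the work, as an engineer would, in place of code of your own. Each camera call takes 0.05 s, during which the arm holds its last target.

## Task

I am about to glue the drilled wooden rail onto the two dowels of the plywood base. Pick the rail up, carry it over the spirit level and hold it still and level directly above the dowels, each hole lined up over a dowel (either way round), with about a centimetre of air above the dowel tips so that I can get glue on them. Do not let the rail touch the base or the dowels, leave everything else where it is, and finish while still holding the rail there.

Things in the scene. Friction and masses are not known exactly. Their poses are not given: they have to be found in the camera images.
- rail: light wooden rail, 150 mm long (its x), 40 mm wide (its y), 34 mm high (its z, up), about 0.16 kg, loose, flat on the bench left or right of the spirit level. Two 14 mm holes go down through it, 50 mm either side of the middle; solid between, so grip it at the middle across the width. Origin at the centre of its underside. It is the same either way round
- hole_a (a point): lower mouth of one hole, at the rail's own x = -50 mm, on the underside
- hole_b (a point): lower mouth of the other hole, at the rail's own x = +50 mm, on the underside
- dowel_base: plywood base 170 mm long (its x), 80 mm wide (its y), 18 mm thick, fixed to the bench on the other side of the spirit level; two upright dark dowels, 12 mm thick, on its long centre line 50 mm either side of the middle, 40 mm tall above its top. Origin at the centre of its underside, on the bench; dowel tips 58 mm above the bench
- dowel_a (a point): top of the dowel at the base's own x = -50 mm
- dowel_b (a point): top of the dowel at the base's own x = +50 mm
- spirit_level: yellow spirit level, 25 mm thick, 300 mm long, 58 mm high, standing loose on its narrow long edge, between the rail's and the base's places, pointing roughly away from the robot; origin at the centre of its underside, its own y along its length, z up. It lies in the rail's way and must be passed over
- glue_bottle: white and blue glue bottle with orange nozzle, 61 mm across, 200 mm high, behind the work; origin at the centre of its underside
- spray_can: orange and grey spray can, 54 mm across, 185 mm high, behind the work; origin at the centre of its underside
- mug: white dotted mug, 82x114x91 mm, at the back right; origin at the centre of its underside (with handle)
- battery: green and black tool battery, 63x75x60 mm, at the right; origin at the centre of its underside
- bit_box: red and grey bit box, 62x88x33 mm, at the left; origin at the centre of its underside
- sanding_block: light brown sanding block, 63x112x30 mm, behind the work; origin at the centre of its underside

How it is judged:
By the outcome, as a careful person would: the job done as asked, in the order asked, and still so for the second after the job is handed in, while the arm keeps its last pose, push and grip.
It also fails if it takes over 38 s, if anything falls off the work surface, if the arm or the gripper's body presses on something with over 40 N, if the wrist force passes 120 N, or if a joint passes its speed limit or range.

## Working session

There is one attempt and no reset: what is moved stays moved. The work goes in short steps, Python scripts to look and compute and a tool call to move; the robot and the scene stay as the last step left them, time stands still between calls to the robot, and variables do not carry over. Pictures are saved under pics/ and viewed, and the job is handed in when it is done.

Besides the shell and the picture viewer there is one more tool, called after "Request:" as name(argument=value, ...) on one line, values as JSON. move_arm: Moves the arm, as the interface text tells. Its arguments: {"type":"object","properties":{"series":{"type":"array","items":{"type":"array","items":{"type":"array","items":{"type":"number","minimum":-1,"maximum":1}}}}},"required":["series"]}

```bash
ls; mkdir -p pics
python3 - <<'E'
from station import r,viewer,spotter
import cv2
s=r.sense();print(s)
for n in("scene","side"):
    p,d=viewer.capture(n);cv2.imwrite(f"pics/{n}0.png",p[:,:,::-1]);c=viewer.camera_params(n);print(n,c)
    for o in("rail","dowel_base","spirit_level","dowel_a","hole_a"):
        print(o,[(x['centre'],round(x['conf'],2)) for x in spotter.find_in(n,o)])
print(r.sense()['time_s'])
E
```

```text
pics
{'time_s': 0.0, 'joints': array([-5.29648534e+01,  2.20881645e+01,  3.81651032e-01, -2.93468670e-02,
       -6.84127751e+01, -1.48171622e+01]), 'joint_velocities': array([-0.02699196, -0.05557878, -0.03970832, -0.00130436, -0.07929581,
       -0.0055894 ]), 'effort': array([ 2.41015241e-04, -3.90663922e+01,  1.87402117e+01,  4.21970174e+00,
        1.10158237e-02, -2.02742235e-04]), 'tcp_pos': array([ 0.23619161, -0.57816405,  0.29119867]), 'ee_rot': array([[-8.73764997e-04, -3.77955534e-01,  9.25823337e-01],
       [ 1.94879744e-03,  9.25821289e-01,  3.77956537e-01],
       [-9.99997719e-01,  2.13448734e-03, -7.23914594e-05]]), 'wrist_force': array([0.006664  , 0.38614253, 0.85028053]), 'moment': array([ 0.03180766, -0.0214559 , -0.01721982]), 'gripper_width': 0.9993948001337839}
scene {'mtx': array([[449.34123188,   0.        , 315.84936173],
       [  0.        , 449.34123188, 205.58900961],
       [  0.        ,   0.        ,   1.        ]]), 'dist_coeffs': array([-0.07558591,  0.        ,  0.        ,  0.        ,  0.        ]), 'pose': array([[-0.59417354, -0.44324303,  0.
[... 456 characters left out ...]
03,   0.        , 319.51622091],
       [  0.        , 438.74310103, 194.78121278],
       [  0.        ,   0.        ,   1.        ]]), 'dist_coeffs': array([-0.06098279,  0.        ,  0.        ,  0.        ,  0.        ]), 'pose': array([[-0.98793761, -0.05350939,  0.14531352,  0.40040294],
       [-0.15435847,  0.4151864 , -0.89654544,  1.15663798],
       [-0.01235859, -0.90816133, -0.41843789,  0.58385622],
       [ 0.        ,  0.        ,  0.        ,  1.        ]])}
rail [([355.8, 182.2], 0.56)]
dowel_base [([343.1, 235.0], 0.96)]
spirit_level [([331.2, 205.7], 0.72)]
dowel_a [([341.3, 232.3], 0.79), ([281.1, 217.3], 0.56)]
hole_a [([350.3, 184.0], 0.85), ([332.5, 202.3], 0.26)]
0.6
```

View pics/scene0.png

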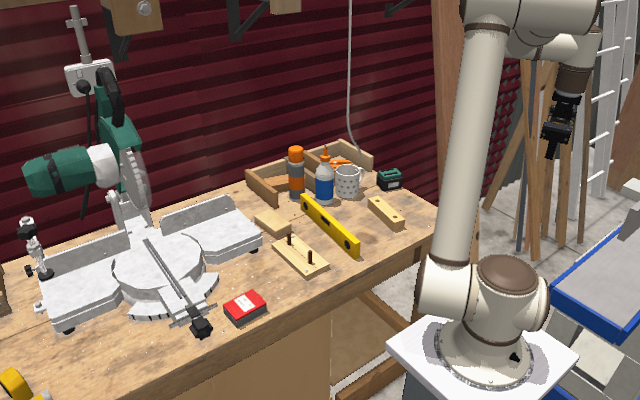

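View pics/side0.png

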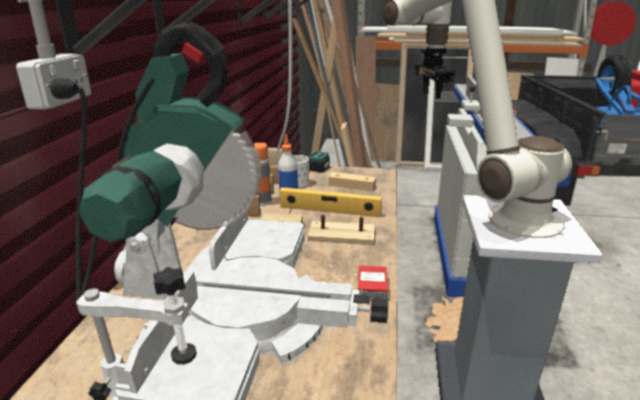

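The scene picture shows the rail at (386,213), the level around (331,227) and the base at (300,255) with dowels near (290,240) and (310,257). The side picture agrees: rail (352,181), base (342,233). Next I'll get coarse 3D positions from masks and depth.

```bash
cat > h.py <<'E'
import numpy as np, cv2
from station import r,viewer,spotter
def rays(c,px):
    K,D,T=c["mtx"],c["dist_coeffs"],c["pose"]
    u=cv2.undistortPoints(np.asarray(px,float).reshape(-1,1,2),K,D).reshape(-1,2)
    return T[:3,3],np.c_[u,np.ones(len(u))],T
def topts(c,px,z):   # depth
    o,d,T=rays(c,px); return o+(d*np.asarray(z).reshape(-1,1))@T[:3,:3].T
def onplane(c,px,h):
    o,d,T=rays(c,px); w=d@T[:3,:3].T; return o+w*((h-o[2])/w[:,2])[:,None]
def tri(obs): # list of (cam,px)
    A=np.zeros((3,3));b=np.zeros(3)
    L=[]
    for c,p in obs:
        o,d,T=rays(c,[p]); w=T[:3,:3]@d[0]; w/=np.linalg.norm(w); P=np.eye(3)-np.outer(w,w);A+=P;b+=P@o;L.append((o,P))
    x=np.linalg.solve(A,b); return x,[float(np.linalg.norm(P@(x-o))) for o,P in L]
def proj(c,X):
    T=np.linalg.inv(c["pose"]); rv,_=cv2.Rodrigues(T[:3,:3])
    return cv2.projectPoints(np.asarray(X,float).reshape(-1,1,3),rv,T[:3,3],c["mtx"],c["dist_coeffs"])[0].reshape(-1,2)
def maskpts(c,d,m):
    v,u=np.nonzero(m&(d>0)); return topts(c,np.c_[u,v],d[v,u])
E
python3 - <<'E'
from h import *
p,d=viewer.capture("scene");c=viewer.camera_params("scene")
for o in("rail","dowel_base","spirit_level","bit_box","sanding_block","glue_bottle","spray_can","mug","battery"):
    t=spotter.trace("scene",o)
    if not t: print(o,None);continue
    P=maskpts(c,d,t[0]['mask']);print(o,round(t[0]['conf'],2),np.round(np.median(P,0),3),np.round(np.percentile(P,2,axis=0),3),np.round(np.percentile(P,98,axis=0),3))
    if o in("rail","dowel_base","spirit_level"):
        q=P[:,:2]-P[:,:2].mean(0);w,V=np.linalg.eigh(q.T@q);print("  dir",np.degrees(np.arctan2(*V[::-1,1]))) 
c=viewer.camera_params("wrist");print(c); T=c['pose'];s=r.sense()
R=s['ee_rot'];print("cam in tool",R.T@(T[:3,3]-s['tcp_pos']),R.T@T[:3,:3])
E
```

```text
rail 0.88 [ 0.491 -0.167  0.03 ] [ 0.43  -0.202  0.001] [ 0.574 -0.146  0.036]
  dir 170.56181345367392
dowel_base 0.86 [0.49  0.157 0.017] [0.418 0.113 0.   ] [0.584 0.192 0.051]
  dir -177.68626591885
spirit_level 0.61 [ 0.621 -0.307  0.039] [ 0.601 -0.351  0.003] [ 0.666 -0.281  0.059]
  dir 56.20320474380163
bit_box 0.97 [0.4   0.377 0.03 ] [0.38  0.331 0.002] [0.441 0.415 0.035]
sanding_block 0.62 [0.656 0.144 0.029] [ 0.614  0.104 -0.   ] [0.719 0.168 0.033]
glue_bottle 0.6 [ 0.681 -0.073  0.083] [ 0.667 -0.161  0.003] [ 0.773 -0.053  0.178]
spray_can 0.63 [ 0.748 -0.008  0.106] [ 0.738 -0.039  0.009] [0.781 0.007 0.185]
mug 0.71 [ 0.674 -0.163  0.058] [ 0.649 -0.239  0.003] [ 0.73  -0.134  0.089]
battery 0.97 [ 0.621 -0.308  0.039] [ 0.602 -0.348  0.005] [ 0.661 -0.281  0.058]
{'mtx': array([[322.5591554 ,   0.        , 319.66515288],
       [  0.        , 322.5591554 , 197.98199802],
       [  0.        ,   0.        ,   1.        ]]), 'dist_coeffs': array([0.021859, 0.      , 0.      , 0.      , 0.      ]), 'pose': array([[-3.78641805e-01,  8.82444258e-01,  2.79146047e-01,
         1.59397196e-01],
       [ 9.25543270e-01,  3.61073406e-01,  1.13998465e-01,
        -6.10790280e-01],
       [-1.94922991e-04,  3.01526330e-01, -9.53457830e-01,
         3.85806118e-01],
       [ 0.00000000e+00,  0.00000000e+00,  0.00000000e+00,
         1.00000000e+00]])}
cam in tool [-0.0935342  -0.00073957 -0.08343085] [[ 1.74821404e-04 -3.01526114e-01  9.53457903e-01]
 [ 9.99999849e-01  5.48952907e-04 -9.75160067e-06]
 [-5.20463125e-04  9.53457761e-01  3.01526165e-01]]
```

Coarse positions: the rail is at about (0.50,-0.17) running about -10°, and the base is at about (0.50,0.155) running about 2°. I'll bring the wrist camera over the rail, with the jaws across its width.

Request:
move_arm(series=[[[0, 0, -1, 0.5, 0.8, 0, 1], [0, 0, -1, 0.55, 0.85, 0, 1], [0, 0, -1, 0.55, 0.85, 0, 1], [0, 0, -1, 0.55, 0.85, 0, 1], [0, 0, 0, 0.55, 0.85, 0, 1], [0, 0, 0, 0.55, 0.85, 0, 1], [0, 0, 0, 0.55, 0.85, 0, 1], [0, 0, 0, 0.4, 0.7, 0, 1], [0, 0, 0, 0, 0, 0, 1]]])

```text
time_s: 2.22
tcp_pos: [0.4943, -0.1707, 0.2931]
ee_rot: [[0.005, 0.19, 0.982], [-0.002, 0.982, -0.19], [-1.0, -0.001, 0.005]]
wrist_force: [-0.8, 0.1, 0.3]
gripper_width: 1.001
```

```bash
cat > look.py <<'E'
from h import *
import sys,pickle
k=sys.argv[1]; out={}
s=r.sense();print(s['time_s'],s['tcp_pos'],s['wrist_force'],s['gripper_width'],np.abs(s['joint_velocities']).max()); c=viewer.camera_params("wrist"); p,d=viewer.capture("wrist")
cv2.imwrite(f"pics/w{k}.png",p[:,:,::-1])
for o in sys.argv[2:]:
    t=spotter.trace("wrist",o); out[o]=t
    for x in t[:3]:
        P=maskpts(c,d,x['mask']);print(o,round(x['conf'],2),x['centre'],np.round(np.median(P,0),3) if len(P) else None, x['mask'].sum())
pickle.dump((s,c,p,d,out),open(f"w{k}.pkl","wb"))
E
python3 look.py 1 rail dowel_base hole_a dowel_a spirit_level
```

```text
2.225 [ 0.49427966 -0.17071066  0.29309097] [-0.78626089  0.08029444  0.27336115] 1.0011495358618558 1.1996257610105012
rail 0.73 [314.2, 177.5] [ 0.5   -0.179  0.035] 4739
dowel_base 0.7 [599.7, 121.0] [0.499 0.139 0.019] 12069
hole_a 0.91 [315.6, 175.9] [ 0.499 -0.179  0.035] 4565
dowel_a 0.92 [600.9, 122.4] [0.499 0.139 0.019] 12070
spirit_level 0.64 [491.4, 149.3] [0.504 0.009 0.053] 9399
```

View pics/w1.png

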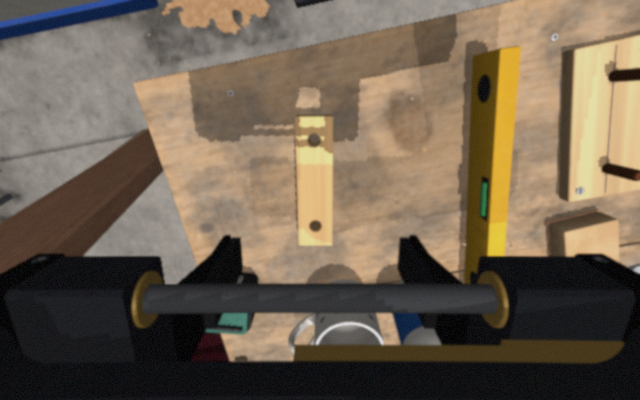

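The wrist view shows the rail upright in the picture from (298,117) to (332,245), with holes at about (314,140) and (316,226). The level runs along column ~490, and the base is at the right edge with dowels near (625,75) and (620,172). Next I'll measure the hole mouths and the rail's faces precisely.

```bash
cat > holes.py <<'E'
from h import *
import sys,pickle
s,c,p,d,out=pickle.load(open(f"w{sys.argv[1]}.pkl","rb"))
m=out['rail'][0]['mask'].astype(np.uint8)
cn,_=cv2.findContours(m,cv2.RETR_EXTERNAL,cv2.CHAIN_APPROX_NONE);h=cv2.convexHull(max(cn,key=cv2.contourArea))
f=np.zeros_like(m);cv2.fillPoly(f,[h],1);f=cv2.erode(f,np.ones((5,5)))
g=cv2.cvtColor(p,cv2.COLOR_RGB2GRAY);b=((g<95)&(f>0)).astype(np.uint8)
n,l,st,ce=cv2.connectedComponentsWithStats(b)
hs=[ce[i] for i in range(1,n) if st[i][4]>25]
print([(st[i].tolist(),ce[i].round(1)) for i in range(1,n) if st[i][4]>15])
X=onplane(c,hs,0.034);print(X.round(4))
if len(X)==2: 
    v=X[1]-X[0];print("sep",np.linalg.norm(v),"ang",np.degrees(np.arctan2(v[1],v[0])),"mid",X.mean(0).round(4))
P=maskpts(c,d,cv2.erode(m,np.ones((3,3)))>0);T=P[P[:,2]>.028];print("top z",np.median(T[:,2]),T[:,2].std(),len(T))
q=cv2.minAreaRect((T[:,:2]*1000).astype(np.float32));print(q)
print("bench z",np.median(topts(c,[[400,180],[380,200],[270,180]],[d[180,400],d[200,380],d[180,270]])[:,2]))
E
python3 holes.py 1
python3 - <<'E'
from h import *
for n in("scene","side"):
    c=viewer.camera_params(n);p,d=viewer.capture(n);
    for o in ("rail","hole_a","dowel_base","dowel_a"):
        print(n,o,[(x['centre'],round(x['conf'],2),np.round(topts(c,[x['centre']],[d[int(x['centre'][1]),int(x['centre'][0])]]),3)) for x in spotter.find_in(n,o)])
    print(proj(c,[[.499,-.179,.034],[.5,-.17,.034]]))
    cv2.imwrite(f"pics/{n}1.png",cv2.resize(p[150:290,240:440],None,fx=4,fy=4,interpolation=cv2.INTER_CUBIC)[:,:,::-1])
E
```

```text
[([308, 135, 12, 11, 101], array([313.6, 140.3])), ([310, 222, 11, 9, 71], array([315. , 225.6]))]
[[ 0.4577 -0.1714  0.034 ]
 [ 0.556  -0.1893  0.034 ]]
sep 0.09992141660481353 ang -10.328422359080733 mid [ 0.5068 -0.1804  0.034 ]
top z 0.03493624293562392 0.0008610897388650609 4205
((506.5645751953125, -180.22683715820312), (39.81228256225586, 150.94273376464844), 79.6996078491211)
bench z 0.0008834890024757014
scene rail [([385.4, 214.4], 0.78, array([[ 0.482, -0.156,  0.032]]))]
scene hole_a [([386.4, 212.0], 0.56, array([[ 0.489, -0.168,  0.032]]))]
scene dowel_base [([296.7, 256.7], 0.89, array([[0.496, 0.163, 0.014]]))]
scene dowel_a [([298.0, 256.8], 0.84, array([[0.492, 0.161, 0.016]]))]
[[387.00646261 208.71830221]
 [384.67781261 209.54463474]]
side rail [([355.0, 181.5], 0.71, array([[ 0.496, -0.155,  0.026]]))]
side hole_a [([349.6, 182.4], 0.79, array([[ 0.514, -0.159,  0.02 ]]))]
side dowel_base [([342.0, 235.1], 0.57, array([[0.501, 0.182, 0.018]]))]
side dowel_a [([343.6, 231.9], 0.63, array([[0.5  , 0.159, 0.015]]))]
[[354.66059228 176.39422816]
 [354.12862472 177.41859435]]
```

The rail is at (0.507,-0.180) and -10.3°. Hole spacing measures 99.9 mm, top z 35 mm and the outline 40×151 mm, all as expected. I'll now slide across for views of the dowels and a second view of the rail.

Request:
move_arm(series=[[[0, 0, 0, 0, 0.95, 0, 1], [0, 0, 0, 0, 1, 0, 1], [0, 0, 0, 0, 0.9, 0, 1], [0, 0, 0, 0, 0, 0, 1]]])

```text
time_s: 3.52
tcp_pos: [0.4929, 0.0016, 0.2931]
ee_rot: [[0.006, 0.198, 0.98], [-0.003, 0.98, -0.198], [-1.0, -0.001, 0.006]]
wrist_force: [-0.2, 0.2, -0.3]
gripper_width: 1.002
```

```bash
python3 look.py 2 rail dowel_base; python3 holes.py 2
```

```text
3.525 [0.49290966 0.00164393 0.29308194] [-0.15484261  0.18996021 -0.26524594] 1.0023559673210392 1.7447823851564583
rail 0.97 [173.8, 206.4] [ 0.499 -0.173  0.035] 5767
dowel_base 0.56 [447.0, 146.3] [0.495 0.145 0.019] 10857
[([152, 148, 50, 117, 1085], array([189.6, 201.2])), ([157, 167, 11, 10, 89], array([162. , 171.6])), ([171, 249, 10, 9, 67], array([175.6, 252.7]))]
[[ 0.4967 -0.1524  0.034 ]
 [ 0.4574 -0.1712  0.034 ]
 [ 0.556  -0.1896  0.034 ]]
top z 0.03508895544845758 0.0014341873341756366 4309
((506.69024658203125, -179.2193145751953), (41.081703186035156, 150.49664306640625), 79.49430847167969)
bench z 0.0005896536456818646
```

Request:
move_arm(series=[[[0, 0, 0.5, 0, 0.95, 0, 1], [0, 0, 0.5, 0, 1, 0, 1], [0, 0, 0.5, 0, 0.8, 0, 1], [0, 0, 0, 0, 0, 0, 1]]])

```text
time_s: 4.18
tcp_pos: [0.4942, 0.1621, 0.2928]
ee_rot: [[0.006, 0.001, 1.0], [-0.003, 1.0, -0.001], [-1.0, -0.003, 0.006]]
wrist_force: [-0.3, -0.4, -0.7]
gripper_width: 1.001
```

```bash
python3 look.py 3 dowel_base spirit_level
python3 - <<'E'
import cv2,numpy as np
a=cv2.imread('pics/w2.png')[20:260,100:];b=cv2.imread('pics/w3.png')[20:260,100:]
cv2.imwrite('pics/w23.png',np.vstack([a,b]))
E
```

```text
4.175 [0.49416163 0.16205889 0.29280876] [-0.32563575 -0.37967092 -0.69398049] 1.0011546975179937 2.446507157247646
dowel_base 0.67 [310.2, 170.8] [0.496 0.149 0.019] 9761
dowel_base 0.15 [191.6, 171.2] [0.492 0.022 0.058] 6758
spirit_level 0.98 [188.3, 176.2] [0.493 0.022 0.058] 6680
spirit_level 0.73 [517.1, 95.8] [0.413 0.364 0.033] 5964
```

View pics/w23.png

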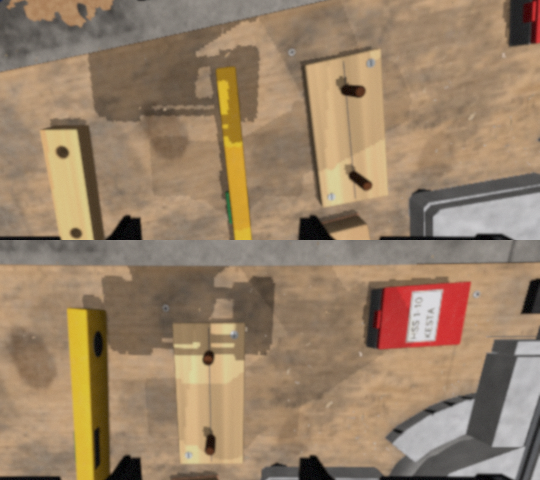

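Composite of views 2 (top) and 3 (bottom), offset (100,20). Dowels are near (354,92) and (360,180) in the top half, and near (208,357) and (210,443) in the bottom. The saw table is on the right. I'll zoom in on the tips.

Run:
```python
import cv2,numpy as np
a=cv2.imread('pics/w2.png')[90:220,430:490];b=cv2.imread('pics/w3.png')[105:235,280:340]
cv2.imwrite('pics/z23.png',np.hstack([cv2.resize(x,None,fx=4.5,fy=4.5,interpolation=cv2.INTER_NEAREST) for x in (a,b)]))
```

```text
(no output)
```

View pics/z23.png

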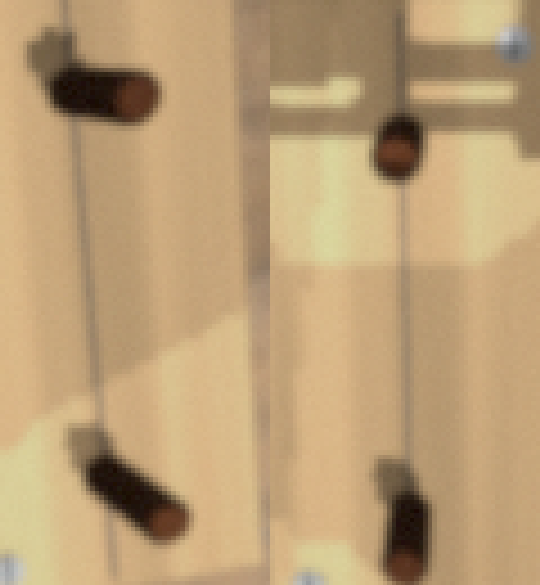

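The tips show as brown discs: (136,97) and (167,520) on the left, (397,153) and (405,563) on the right. I'll segment them by colour.

```bash
cat > tips.py <<'E'
from h import *
import pickle
def tips(k,x0,x1,y0,y1,thr=75):
    s,c,p,d,o=pickle.load(open(f"w{k}.pkl","rb"))
    q=p[y0:y1,x0:x1].astype(int);R,G,B=q[...,0],q[...,1],q[...,2]
    b=((R>thr)&(R<165)&(R>1.55*G)).astype(np.uint8)
    n,l,st,ce=cv2.connectedComponentsWithStats(b)
    return c,d,sorted([(ce[i][1]+y0,ce[i][0]+x0,int(st[i][4])) for i in range(1,n) if st[i][4]>20])
E
python3 - <<'E'
from tips import *
c2,d2,a=tips(2,430,490,90,220);c3,d3,b=tips(3,280,340,105,235)
print(a,b)
X=[]
for u,v in zip(a,b):
    x,e=tri([(c2,u[1::-1]),(c3,v[1::-1])]);print("tri",x.round(4),e,"plane",onplane(c2,[u[1::-1]],.058).round(4),onplane(c3,[v[1::-1]],.058).round(4)); X.append(x)
v=X[1]-X[0];print(np.linalg.norm(v),np.degrees(np.arctan2(v[1],v[0])),(X[0]+X[1])/2)
import pickle
# surroundings height map near base
s,c,p,d,o=pickle.load(open("w3.pkl","rb"))
P=maskpts(c,d,np.ones_like(d,bool))
for y in np.arange(.1,.5,.04): 
    print(round(y,2),[round(float(np.max(np.append(P[(abs(P[:,1]-y)<.02)&(abs(P[:,0]-x)<.02),2],-.1))),3) for x in np.arange(.38,.74,.04)])
for k in (1,2,3):
    s,c,p,d,o=pickle.load(open(f"w{k}.pkl","rb"))
    if 'spirit_level' in o:
        P=maskpts(c,d,cv2.erode(o['spirit_level'][0]['mask'].astype(np.uint8),np.ones((3,3)))>0);P=P[P[:,2]>.052];print(cv2.minAreaRect((P[:,:2]*1000).astype(np.float32)),P[:,2].max())
E
```

```text
[(np.float64(111.17021276595744), np.float64(459.8510638297872), 47), (np.float64(205.4375), np.float64(466.71875), 32)] [(np.float64(138.3783783783784), np.float64(307.5405405405405), 37), (np.float64(230.68965517241378), np.float64(309.44827586206895), 29)]
tri [0.4538 0.1484 0.0576] [0.0005289915100132738, 0.0005289915100133471] plane [[0.4543 0.1483 0.058 ]] [[0.4532 0.1485 0.058 ]]
tri [0.5544 0.1494 0.0573] [0.00011767875791584482, 0.00011767875791568641] plane [[0.554  0.1491 0.058 ]] [[0.5543 0.1494 0.058 ]]
0.10061626540391637 0.5241274937428327 [0.50411104 0.14889338 0.05745205]
0.1 [0.004, 0.021, 0.337, 0.314, 0.021, 0.021, 0.034, 0.003, 0.034]
0.14 [0.004, 0.021, 0.337, 0.021, 0.06, 0.022, 0.034, -0.1, 0.034]
0.18 [0.004, 0.021, 0.337, 0.021, 0.021, 0.021, 0.004, 0.019, 0.037]
0.22 [0.004, 0.003, 0.337, 0.308, 0.003, 0.068, 0.068, 0.068, 0.068]
0.26 [0.004, 0.004, 0.318, 0.003, 0.004, 0.068, 0.068, 0.068, 0.068]
0.3 [0.004, 0.004, 0.003, 0.004, 0.003, 0.068, 0.068, 0.067, 0.068]
0.34 [0.036, 0.036, 0.035, 0.003, 0.004, 0.068, 0.068, -0.1, -0.1]
0.38 [0.036, 0.036, 0.035, 0.003, 0.024, 0.041, 0.024, -0.1, -0.1]
0.42 [0.035, 0.046, 0.036, 0.024, 0.053, 0.068, -0.1, -0.1, -0.1]
0.46 [0.047, 0.058, 0.067, 0.067, 0.067, 0.068, -0.1, -0.1, -0.1]
((512.6597900390625, 13.13297176361084), (22.119869232177734, 212.68600463867188), 85.26002502441406) 0.06197441616434207
((509.95367431640625, 15.920307159423828), (20.265995025634766, 208.519287109375), 85.19160461425781) 0.06153684664083503
```

The dowels triangulate to z 57.5 mm, 100.6 mm apart, midpoint (0.504,0.149) and angle 0.5°. The two views agree to 1 mm, and the text says 58 mm and 100 mm, so this fits. Now I'll go back over the rail and part way down.

Request:
move_arm(series=[[[0.02, 0.04, -0.3, 0.03, -0.95, 0, 1], [0, 0, -0.3, 0.04, -1, 0, 1], [0, 0, -0.3, 0.04, -1, 0, 1], [0, 0, -0.3, 0.04, -1, -0.3, 1], [0, 0, -0.1, 0.03, -1, -0.7, 1], [0, 0, 0, 0.03, -0.75, -0.7, 1], [0, 0, 0, 0, 0, 0, 1]]])

```text
time_s: 5.2
tcp_pos: [0.5015, -0.1884, 0.199]
ee_rot: [[0.005, 0.208, 0.978], [-0.001, 0.978, -0.208], [-1.0, 0.0, 0.005]]
wrist_force: [0.1, -0.7, 0.1]
gripper_width: 0.999
```

```bash
python3 look.py 4 rail;python3 holes.py 4; python3 -c "
from h import *
s=r.sense();print(s['tcp_pos'],s['ee_rot'].round(4),np.degrees(np.arctan2(s['ee_rot'][1,2],s['ee_rot'][0,2])))"
```

```text
5.2 [ 0.50152677 -0.18840015  0.19899355] [ 0.0587972  -0.70612573  0.14060458] 0.9986454674649602 3.334021082377534
rail 0.91 [331.8, 191.4] [ 0.497 -0.179  0.035] 8132
rail 0.35 [231.9, 338.4] [ 0.62  -0.3    0.041] 2449
[([323, 137, 16, 14, 176], array([330.6, 143.6])), ([326, 250, 14, 13, 138], array([332.2, 256.1]))]
[[ 0.4583 -0.171   0.034 ]
 [ 0.5566 -0.1893  0.034 ]]
sep 0.1000504011958068 ang -10.52007143352768 mid [ 0.5075 -0.1801  0.034 ]
top z 0.03502219404964069 0.0008161965180828528 7377
((506.24090576171875, -180.26377868652344), (38.80870056152344, 150.16397094726562), 79.80924224853516)
bench z 0.001486254255698205
[ 0.50395845 -0.1863593   0.20245878] [[ 1.200e-02  2.033e-01  9.791e-01]
 [-2.100e-03  9.791e-01 -2.032e-01]
 [-9.999e-01  4.000e-04  1.220e-02]] -11.727724918411079
```

Three views put the rail at (0.507,-0.180), -10.4°. The arm was still settling, so I'll correct the offset, go down part way and settle.

Request:
move_arm(series=[[[0.01, 0.06, 0.15, 0.05, 0.1, -0.4, 1], [0, 0, 0, 0, 0, -0.6, 1], [0, 0, 0, 0, 0, -0.2, 1], [0, 0, 0, 0, 0, 0, 1], [0, 0, 0, 0, 0, 0, 1]]])

```text
time_s: 5.92
tcp_pos: [0.5116, -0.179, 0.1379]
ee_rot: [[0.022, 0.178, 0.984], [-0.003, 0.984, -0.178], [-1.0, 0.001, 0.022]]
wrist_force: [0.5, 0.0, -0.1]
gripper_width: 0.998
```

```bash
cat > st.py <<'E'
from h import *
s=r.sense();R=s['ee_rot'];print(s['time_s'],s['tcp_pos'].round(4),"yaw",np.degrees(np.arctan2(R[1,2],R[0,2])).round(2),"tiltfix(units)",(np.degrees([-R[1,0],R[0,0]])/8).round(3),"vel",np.abs(s['joint_velocities']).max().round(2),"F",s['wrist_force'].round(1),"M",s['moment'].round(2),"w",s['gripper_width'])
E
python3 st.py
```

```text
5.925 [ 0.5116 -0.179   0.1379] yaw -10.25 tiltfix(units) [0.021 0.154] vel 0.59 F [ 0.5  0.  -0.1] M [-0.07 -0.01  0.01] w 0.9977753159445685
```

Request:
move_arm(series=[[[0.02, 0.16, 0, -0.08, -0.02, -0.3, 1], [0, 0, 0, 0, 0, -0.3, 1], [0, 0, 0, 0, 0, 0, 1]]])

```text
time_s: 6.3
tcp_pos: [0.5072, -0.1803, 0.1019]
ee_rot: [[0.001, 0.178, 0.984], [-0.0, 0.984, -0.178], [-1.0, 0.0, 0.001]]
wrist_force: [0.4, 0.3, -0.4]
gripper_width: 0.997
```

```bash
python3 st.py
```

```text
6.3 [ 0.5072 -0.1803  0.1019] yaw -10.25 tiltfix(units) [0.    0.007] vel 1.1 F [ 0.4  0.3 -0.4] M [-0.03 -0.05 -0.  ] w 0.9967593025359899
```

Well aligned. Next I'll go 26 mm further down and settle.

Request:
move_arm(series=[[[0, 0, 0, 0, 0, -0.25, 1], [0, 0, 0, 0, 0, -0.17, 1], [0, 0, 0, 0, 0, 0, 1]]])

```text
time_s: 6.68
tcp_pos: [0.5073, -0.1804, 0.0753]
ee_rot: [[0.001, 0.178, 0.984], [-0.0, 0.984, -0.178], [-1.0, 0.0, 0.001]]
wrist_force: [0.3, 0.3, 0.2]
gripper_width: 0.996
```

```bash
python3 st.py; python3 look.py 5 rail;python3 st.py
```

```text
6.675 [ 0.5073 -0.1804  0.0753] yaw -10.25 tiltfix(units) [0.001 0.008] vel 0.31 F [0.3 0.3 0.2] M [-0.01 -0.02  0.03] w 0.9961312127784058
6.675 [ 0.50731376 -0.18044443  0.07527715] [0.26856485 0.31197607 0.19203384] 0.9961312127784058 0.31156015298600603
rail 0.76 [321.5, 208.6] [ 0.473 -0.175  0.035] 18529
6.775 [ 0.5078 -0.1805  0.0761] yaw -10.24 tiltfix(units) [0.002 0.019] vel 0.65 F [ 0.2 -0.4 -0.4] M [-0.02 -0.01  0.05] w 1.0019135929363794
```

View pics/w5.png

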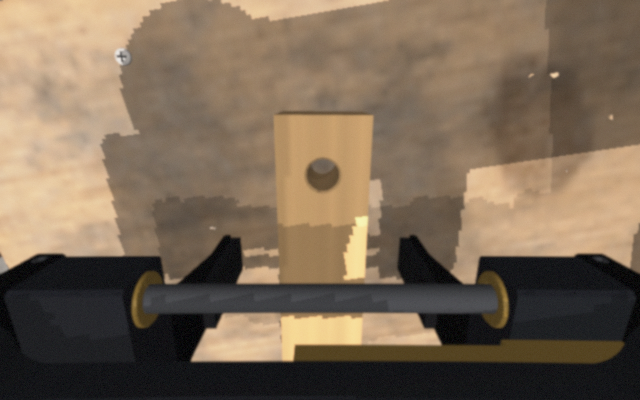

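The rail lies centred and square between the fingers (about columns 275–372 at its near end, fingers at 240 and 400). Closing.

Request:
move_arm(series=[[[0, 0, 0, 0, 0, 0, 0], [0, 0, 0, 0, 0, 0, 0], [0, 0, 0, 0, 0, 0, 0], [0, 0, 0, 0, 0, 0, 0], [0, 0, 0, 0, 0, 0, 0], [0, 0, 0, 0, 0, 0, 0]]])

```text
time_s: 7.52
tcp_pos: [0.5086, -0.1805, 0.0775]
ee_rot: [[0.006, 0.178, 0.984], [-0.001, 0.984, -0.178], [-1.0, 0.0, 0.006]]
wrist_force: [-0.4, -0.1, 0.1]
gripper_width: 0.456
```

```bash
python3 st.py
```

```text
7.525 [ 0.5086 -0.1805  0.0775] yaw -10.23 tiltfix(units) [0.004 0.041] vel 0.1 F [-0.4 -0.1  0.1] M [ 0.03 -0.02  0.08] w 0.45648759887710033
```

The gripper stopped at 39.7 mm, which matches the 40 mm rail. Lifting.

Request:
move_arm(series=[[[0, 0, 0, 0, 0, 0.3, 0], [0, 0, 0, 0, 0, 0.5, 0], [0, 0, 0, 0, 0, 0.6, 0], [0, 0, 0, 0, 0, 0.6, 0], [0, 0, 0, 0, 0, 0, 0]]])

```text
time_s: 8.15
tcp_pos: [0.5061, -0.1801, 0.1983]
ee_rot: [[-0.001, 0.179, 0.984], [0.001, 0.984, -0.179], [-1.0, 0.001, -0.001]]
wrist_force: [0.1, 0.3, -1.2]
gripper_width: 0.458
```

```bash
python3 st.py; python3 look.py 6 rail
python3 - <<'E'
from h import *
p,d=viewer.capture("scene");cv2.imwrite("pics/s6.png",p[:,:,::-1])
E
python3 st.py
```

```text
8.15 [ 0.5061 -0.1801  0.1983] yaw -10.29 tiltfix(units) [-0.006 -0.007] vel 3.33 F [ 0.1  0.3 -1.2] M [-0.03 -0.06  0.02] w 0.45798016540076003
8.15 [ 0.50606741 -0.18008267  0.19830934] [ 0.06310437  0.25376533 -1.15027089] 0.45798016540076003 3.3321253890742826
rail 0.72 [320.0, 203.6] [ 0.471 -0.175  0.156] 18197
8.3 [ 0.5038 -0.1798  0.1944] yaw -10.34 tiltfix(units) [-0.016 -0.069] vel 0.94 F [-0.5 -0.1 -1. ] M [-0.04 -0.04  0.04] w 0.4612522177276841
```

View pics/w6.png

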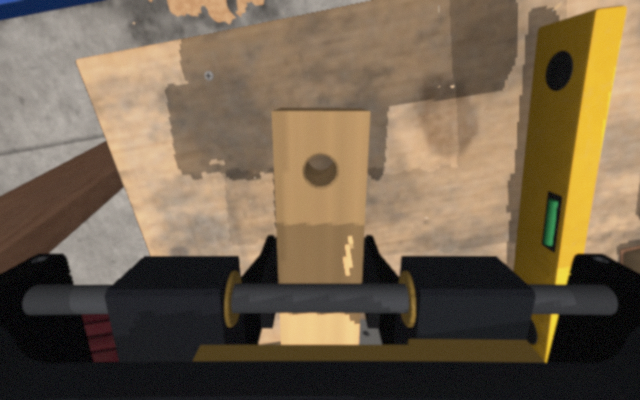

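View pics/s6.png

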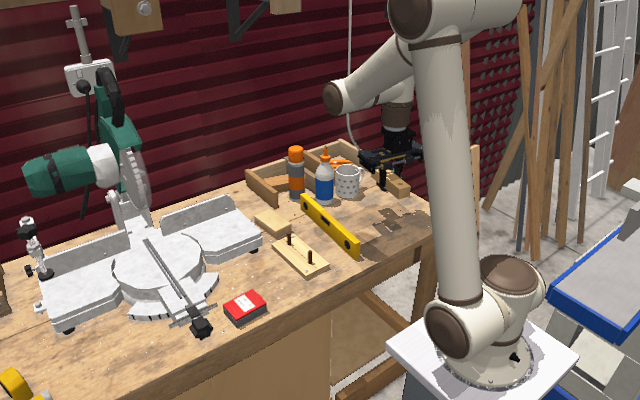

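The rail is held level at the middle (wrist view: centred at column 320, near hole at (320,169)), and the scene view confirms it's off the bench. Now carrying it over the level with about 60 mm clearance while turning to the base's angle.

Request:
move_arm(series=[[[0, 0, 0.1, 0, 0.5, 0, 0], [0, 0, 0.25, 0, 0.9, 0, 0], [0, 0, 0.3, 0, 1, 0, 0], [0, 0, 0.3, 0, 1, 0, 0], [0, 0, 0.25, 0, 1, 0, 0], [0, 0, 0.15, 0, 0.7, 0, 0], [0, 0, 0, 0, 0.3, 0, 0], [0, 0, 0, 0, 0, 0, 0], [0, 0, 0, 0, 0, 0, 0]]])

```text
time_s: 9.43
tcp_pos: [0.4966, 0.1506, 0.18]
ee_rot: [[-0.036, -0.009, 0.999], [-0.011, 1.0, 0.008], [-0.999, -0.01, -0.036]]
wrist_force: [-0.2, 0.2, -1.5]
gripper_width: 0.457
```

```bash
python3 st.py; python3 look.py 7 rail dowel_base
python3 - <<'E'
from h import *
import pickle
# near hole in tool frame (views 6,7): hole mouth on top plane, top at TCP +~0.0425 along tool x
for k in (5,6,7):
    s,c,p,d,o=pickle.load(open(f"w{k}.pkl","rb"));R=s['ee_rot'];t=s['tcp_pos']
    m=o['rail'][0]['mask'].astype(np.uint8);P=maskpts(c,d,cv2.erode(m,np.ones((5,5)))>0);L=(P-t)@R
    T=L[(L[:,0]<np.median(L[:,0])+.006)&(L[:,2]<-.02)]
    A=np.c_[T[:,1],T[:,2],np.ones(len(T))];f=np.linalg.lstsq(A,T[:,0],rcond=None)[0]
    g=cv2.cvtColor(p,cv2.COLOR_RGB2GRAY)[140:200,285:360];b=(g<110).astype(np.uint8)
    n,l,st,ce=cv2.connectedComponentsWithStats(b);i=[(st[i][4],st[i][:4].tolist(),(ce[i]+[285,140]).round(1)) for i in range(1,n) if st[i][4]>100];print(k,i)
    i=max(i,key=lambda x:x[0]);q=topts(c,[i[2]],[1.])[0]-c['pose'][:3,3];ql=R.T@q;ol=R.T@(c['pose'][:3,3]-t)
    h=f[2]; X=ol+ql*(h-ol[0])/ql[0];print("plane",f.round(4),"hole in tool",X.round(4))
E
python3 st.py
```

```text
9.425 [0.4966 0.1506 0.18  ] yaw 0.47 tiltfix(units) [ 0.076 -0.258] vel 0.4 F [-0.2  0.2 -1.5] M [-0.02 -0.12  0.04] w 0.4574935712175037
9.425 [0.49658847 0.15064073 0.18002528] [-0.18546825  0.16027847 -1.45474472] 0.4574935712175037 0.40256894651702296
rail 0.77 [319.2, 205.1] [0.459 0.149 0.139] 18058
dowel_base 0.81 [326.4, 162.3] [0.454 0.151 0.049] 363
5 [(np.int32(800), [21, 19, 33, 32], array([322.2, 174.7]))]
plane [0.0008 0.0008 0.0403] hole in tool [ 0.0403  0.0004 -0.0511]
6 [(np.int32(846), [18, 14, 34, 33], array([319.9, 170.2]))]
plane [0.0009 0.0038 0.0424] hole in tool [ 0.0424 -0.0006 -0.0525]
7 [(np.int32(845), [19, 14, 34, 33], array([320.3, 170.2]))]
plane [0.0008 0.0037 0.0424] hole in tool [ 0.0424 -0.0005 -0.0527]
9.575 [0.497  0.1505 0.1806] yaw 0.43 tiltfix(units) [ 0.07  -0.248] vel 0.37 F [-0.2  0.1 -1.2] M [-0.04 -0.11 -0.02] w 0.45862636054851286
```

View pics/w7.png

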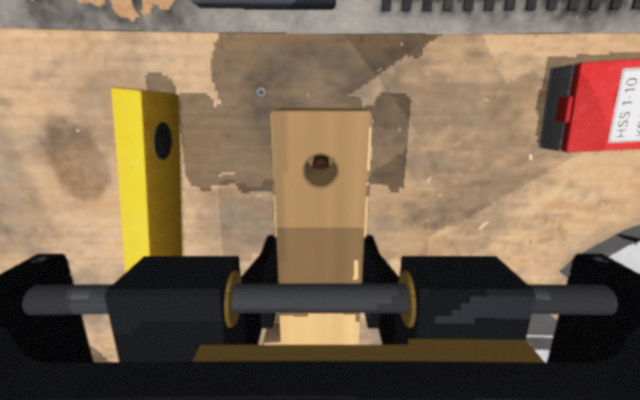

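Through the near hole, a dowel is already visible at (320,162). The rail sits in the hand with its middle about 2.3 mm back along tool z, and the tool has sagged about 2° in pitch. I'll level it, correct x and go down a little.

Request:
move_arm(series=[[[0.04, -0.15, 0.02, 0.08, -0.01, 0, 0], [0.03, -0.13, 0, 0.07, -0.01, -0.15, 0], [0, 0, 0, 0, 0, 0, 0], [0, 0, 0, 0, 0, 0, 0]]])

```text
time_s: 10.07
tcp_pos: [0.5072, 0.147, 0.1725]
ee_rot: [[0.009, -0.007, 1.0], [0.001, 1.0, 0.007], [-1.0, 0.001, 0.009]]
wrist_force: [0.3, 0.1, -0.8]
gripper_width: 0.458
```

```bash
python3 st.py
```

```text
10.075 [0.5072 0.147  0.1725] yaw 0.42 tiltfix(units) [-0.009  0.062] vel 0.33 F [ 0.3  0.1 -0.8] M [-0.    0.01 -0.05] w 0.45756868987538396
```

Request:
move_arm(series=[[[-0.01, 0.02, 0.03, -0.02, 0.04, -0.15, 0], [0, 0, 0, 0, 0, -0.12, 0], [0, 0, 0, 0, 0, 0, 0], [0, 0, 0, 0, 0, 0, 0]]])

```text
time_s: 10.58
tcp_pos: [0.5059, 0.1497, 0.1554]
ee_rot: [[0.006, -0.012, 1.0], [-0.0, 1.0, 0.012], [-1.0, -0.0, 0.006]]
wrist_force: [0.9, -0.1, -1.3]
gripper_width: 0.46
```

```bash
python3 st.py; python3 look.py 8 rail
python3 - <<'E'
from h import *
for n in("scene","side"):
    p,d=viewer.capture(n);np.savez(f"{n}8.npz",p=p,d=d)
    y0,y1,x0,x1=(210,290,250,350) if n=="scene" else (190,250,290,390)
    cv2.imwrite(f"pics/{n}8.png",cv2.resize(p[y0:y1,x0:x1],None,fx=7,fy=7,interpolation=cv2.INTER_CUBIC)[:,:,::-1])
p=cv2.imread("pics/w8.png")[100:260,230:410];cv2.imwrite("pics/w8z.png",cv2.resize(p,None,fx=3.5,fy=3.5,interpolation=cv2.INTER_CUBIC))
E
python3 st.py
```

```text
10.575 [0.5059 0.1497 0.1554] yaw 0.69 tiltfix(units) [0.    0.042] vel 0.27 F [ 0.9 -0.1 -1.3] M [-0.06 -0.02 -0.04] w 0.4603608779339847
10.575 [0.50593853 0.14966202 0.15538127] [ 0.89489826 -0.12637432 -1.3073176 ] 0.4603608779339847 0.265371688656043
rail 0.94 [316.6, 205.7] [0.47  0.149 0.113] 18227
10.775 [0.5059 0.1496 0.1556] yaw 0.68 tiltfix(units) [-0.002  0.045] vel 0.18 F [ 1.4  0.5 -2.4] M [ 0.01  0.02 -0.02] w 0.4577941870124849
```

View pics/scene8.png

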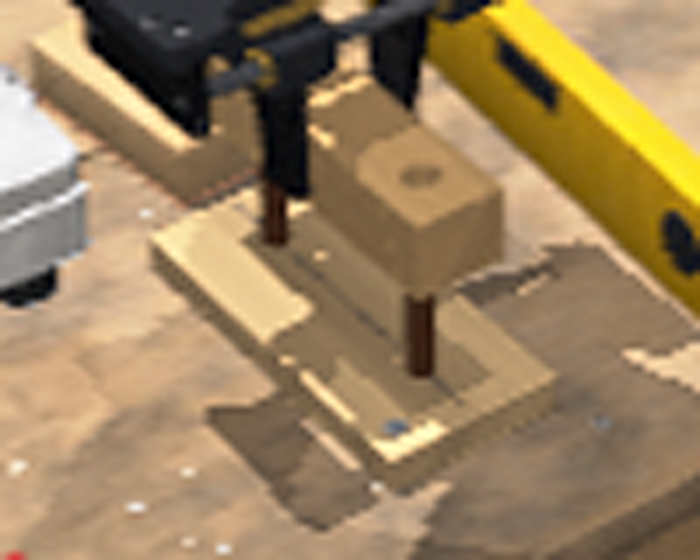

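View pics/side8.png

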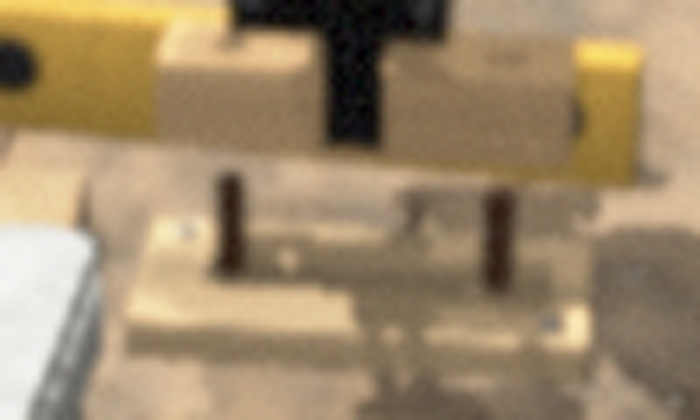

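View pics/w8z.png

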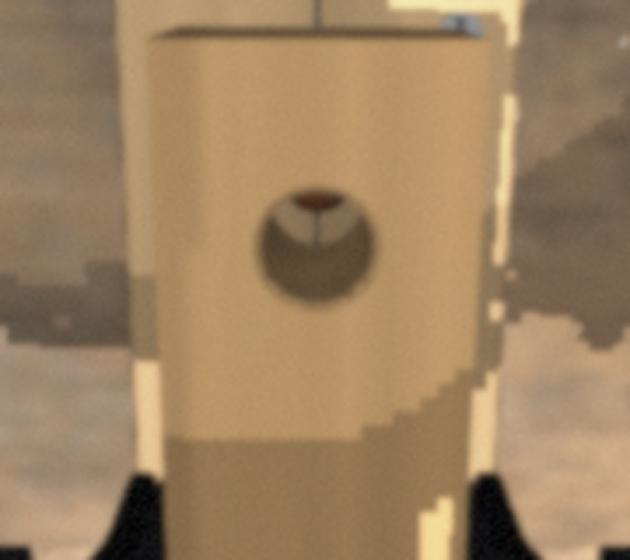

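Scene, side and wrist zooms all agree. In the side view the dowels (230 and 500) sit symmetrically inside the rail ends (155 and 575). In the wrist view the dowel tip is laterally centred in the hole (317 against 317). I'll check the lengthwise alignment and levelness with numbers.

Run:
```python
from h import *
import pickle
s,c,p,d,o=pickle.load(open("w8.pkl","rb"));R=s['ee_rot'];t=s['tcp_pos']
print("dowel far edge px",proj(c,[[.4538+.006,.1486,.0577]]),"seen (320.6,160)")
# near hole top & bottom mouth from rail model
for zo in(-.0016,-.0023,-.0028):
    mid=t+R@np.array([.0424,-.0005,zo]);ho=t+R@np.array([.0424,-.0005,zo-.05]);hu=t+R@np.array([.0764,-.0005,zo-.05]);hb=t+R@np.array([.0764,-.0005,zo+.05])
    print(zo,"hole top px",proj(c,[ho]),"under a",hu.round(4),"b",hb.round(4))
g=cv2.cvtColor(p,cv2.COLOR_RGB2GRAY);print("seen hole (320.4,169.9)")
m=o['rail'][0]['mask'].astype(np.uint8);P=maskpts(c,d,cv2.erode(m,np.ones((5,5)))>0);T=P[(P[:,2]>.105)&(P[:,0]<.48)]
print("rail top plane dz/dx,dz/dy",np.linalg.lstsq(np.c_[T[:,:2],np.ones(len(T))],T[:,2],rcond=None)[0].round(4),np.median(T[:,2]))
# fixed cameras: compare rail corners & dowel tops
def box(mid,yaw,z0,z1):
    a=np.radians(yaw);u=np.array([np.cos(a),np.sin(a),0]);v=np.array([-u[1],u[0],0])
    return np.array([[*(mid+sx*.075*u+sy*.02*v)[:2],z] for z in(z0,z1) for sx in(-1,1) for sy in(-1,1)])
mid=t+R@np.array([.0764,-.0005,-.0023])
for n,(y0,y1,x0,x1) in {"scene":(210,290,250,350),"side":(190,250,290,390)}.items():
    c=viewer.camera_params(n);q=np.load(n+"8.npz")['p'];im=cv2.resize(q[y0:y1,x0:x1],None,fx=7,fy=7,interpolation=cv2.INTER_CUBIC)[:,:,::-1].copy()
    Z=lambda X:[tuple(int(round((a+.5)*7-.5)) for a in (x[0]-x0,x[1]-y0)) for x in proj(c,X)]
    for x in Z(box(mid,.53,mid[2],mid[2]+.034)): cv2.circle(im,x,4,(0,0,255),-1)
    for x in Z([[.4538,.1485,.058],[.5542,.1493,.058],[.4538,.1485,.018],[.5542,.1493,.018]]): cv2.circle(im,x,4,(255,0,0),-1)
    cv2.imwrite(f"pics/{n}8o.png",im)
```

```text
dowel far edge px [[320.07662668 159.79253499]] seen (320.6,160)
-0.0016 hole top px [[320.21992844 172.6853872 ]] under a [0.4548 0.1485 0.0787] b [0.5548 0.1497 0.0793]
-0.0023 hole top px [[320.22164447 171.09677468]] under a [0.4541 0.1485 0.0787] b [0.5541 0.1497 0.0793]
-0.0028 hole top px [[320.22287381 169.9590403 ]] under a [0.4536 0.1485 0.0787] b [0.5536 0.1497 0.0793]
seen hole (320.4,169.9)
rail top plane dz/dx,dz/dy [ 0.0011 -0.0019  0.1126] 0.1129398578310574
```

View pics/scene8o.png

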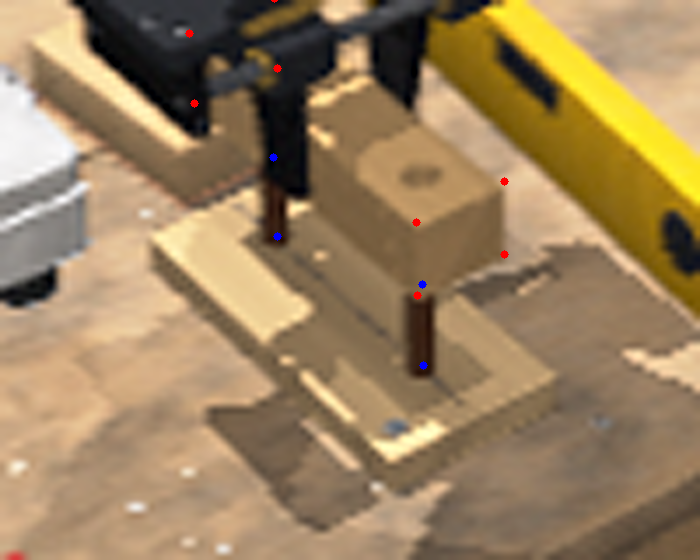

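View pics/side8o.png

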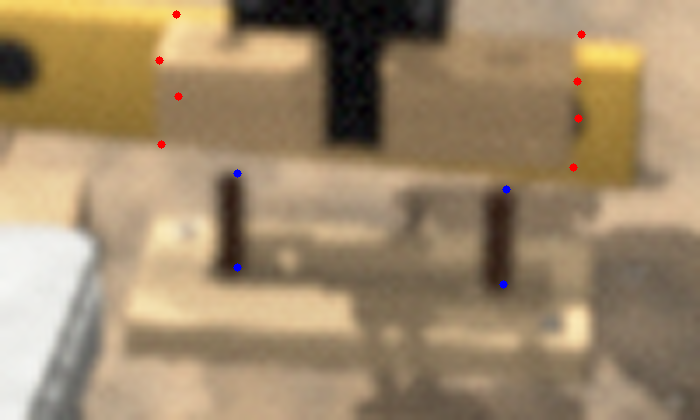

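Everything agrees to about 1 mm, so I'll go down the last 11 mm with a +0.5 mm touch in x.

Request:
move_arm(series=[[[0, 0, 0, 0.01, 0, -0.1, 0], [0, 0, 0, 0, 0, -0.08, 0], [0, 0, 0, 0, 0, 0, 0], [0, 0, 0, 0, 0, 0, 0], [0, 0, 0, 0, 0, 0, 0], [0, 0, 0, 0, 0, 0, 0]]])

```text
time_s: 11.52
tcp_pos: [0.5067, 0.1497, 0.1442]
ee_rot: [[0.007, -0.012, 1.0], [0.0, 1.0, 0.012], [-1.0, 0.0, 0.007]]
wrist_force: [0.2, -0.4, -1.3]
gripper_width: 0.458
```

```bash
python3 st.py; python3 look.py 9 rail
python3 - <<'E'
from h import *
import pickle
s,c,p,d,o=pickle.load(open("w9.pkl","rb"));R=s['ee_rot'];t=s['tcp_pos']
for zo in(-.0023,-.0028):
    print(zo,"a",(t+R@np.array([.0764,-.0005,zo-.05])).round(4),"b",(t+R@np.array([.0764,-.0005,zo+.05])).round(4))
m=o['rail'][0]['mask'].astype(np.uint8);P=maskpts(c,d,cv2.erode(m,np.ones((5,5)))>0);T=P[(P[:,2]>.095)&(P[:,0]<.48)]
print("top z",np.median(T[:,2]),np.linalg.lstsq(np.c_[T[:,:2],np.ones(len(T))],T[:,2],rcond=None)[0].round(4))
for n in("scene","side"):
    p,d=viewer.capture(n)
    y0,y1,x0,x1=(210,290,250,350) if n=="scene" else (190,250,290,390)
    cv2.imwrite(f"pics/{n}9.png",cv2.resize(p[y0:y1,x0:x1],None,fx=7,fy=7,interpolation=cv2.INTER_CUBIC)[:,:,::-1])
p=cv2.imread("pics/w9.png")[100:260,230:410];cv2.imwrite("pics/w9z.png",cv2.resize(p,None,fx=3.5,fy=3.5,interpolation=cv2.INTER_CUBIC))
E
python3 st.py
```

```text
11.525 [0.5067 0.1497 0.1442] yaw 0.68 tiltfix(units) [-0.003  0.048] vel 0.07 F [ 0.2 -0.4 -1.3] M [-0.04  0.01  0.01] w 0.45837772013230216
11.525 [0.50672825 0.14966087 0.1442149 ] [ 0.18821044 -0.3818078  -1.27670433] 0.45837772013230216 0.07483277422196621
rail 0.76 [320.7, 205.8] [0.471 0.149 0.102] 18006
rail 0.72 [271.8, 337.6] [0.618 0.109 0.013] 315
-0.0023 a [0.4549 0.1486 0.0675] b [0.5549 0.1498 0.0681]
-0.0028 a [0.4544 0.1486 0.0675] b [0.5544 0.1498 0.0681]
top z 0.10174011686316356 [ 0.0015 -0.0011  0.1011]
11.725 [0.5067 0.1496 0.1442] yaw 0.68 tiltfix(units) [-0.003  0.047] vel 0.09 F [-0.2  0.3 -1.8] M [-0.03 -0.08  0.01] w 0.45747893278030005
```

View pics/side9.png

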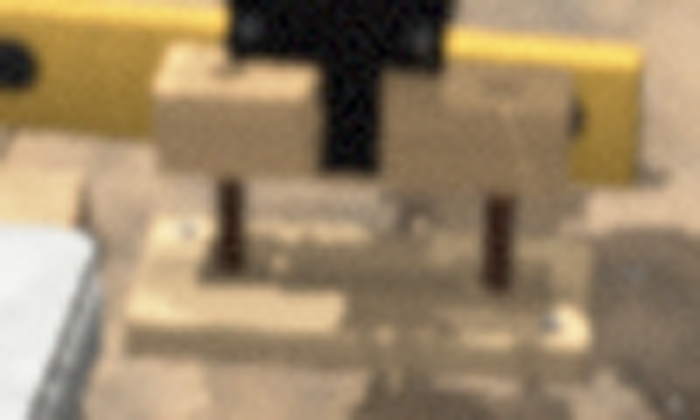

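View pics/w9z.png

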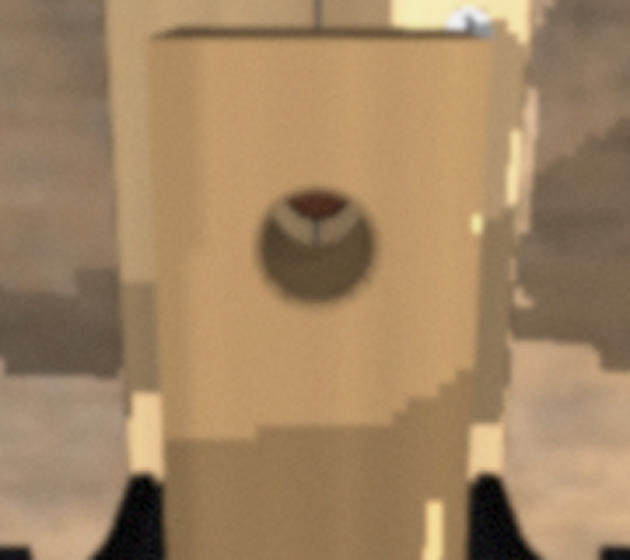

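View pics/scene9.png

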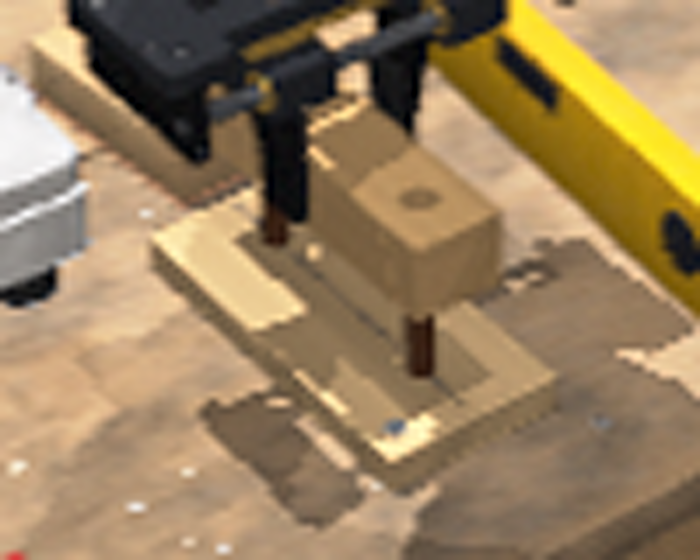

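All checks agree: underside about 67.5–68 mm against tips at 57.5–58 mm, holes within about 1 mm of the dowels, arm still, grip 40 mm. Handing in.

```bash
python3 -c "
from station import r
print(r.finish_job())"
```

```text
the job is handed in; nothing more can be done
None
```

The rail is held still above the dowels, with about 9–10 mm of air over the tips for your glue. I gripped it at the middle, carried it over the spirit level with roughly 60 mm clearance, turned it to the base's angle and handed the job in at 11.7 s.

**Final checks:**

| Check | Measured | Compared with |
|---|---|---|
| Underside height | 67.5–68 mm | dowel tips 57.5–58 mm |
| Hole 1 (x, y) | (0.4545, 0.1486) | dowel (0.4538, 0.1484) |
| Hole 2 (x, y) | (0.5545, 0.1498) | dowel (0.5544, 0.1494) |
| Rail slope | about 0.1° from depth, up to 0.3° from the tool pose | level |
| Grip opening | 40 mm | rail width 40 mm |

- **Contact:** the wrist force stayed under about 2.5 N, and I saw no sign of touching the base or dowels.
- **Hole views:** the last wrist picture shows one dowel tip centred sideways in the near hole. The gripper hides the far hole from the wrist camera, so that one is worked out from the rail's shape; the side picture looks the same at both ends.
- **Small disagreements:** the estimates of how the rail sits lengthwise in the gripper differed by about 1 mm. The side camera also hinted at about a 1 mm lengthwise offset, within the calibration error; I shifted the rail about 0.5 mm for it.

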